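Rack freshly turned parts for oiling

TASK

Sort the five freshly turned parts onto their racks for oiling: slip both rings down over the post, the wider one at the bottom and the narrower one flat on top of it; stand one drawer knob upright on its foot in each bay of the knob tray; and lay the spindle centred in the cradle with a square end resting in each notch. Leave the oil bottle and the wax tin where they stand.

Things in the scene. Friction and masses are not known exactly. Their poses are not given: they have to be found in the camera images.
- wide_ring: the wider of two turned rings of plain pale wood, lying flat: 60 mm outside diameter, 38 mm bore, 26 mm high, about 35 g. Origin: on the axis, at the underside; z along the axis
- narrow_ring: the narrower of two turned rings of plain pale wood, lying flat: 48 mm outside diameter, 32 mm bore, 26 mm high, about 25 g. Origin: on the axis, at the underside; z along the axis
- knob_a: drawer knob of plain pale wood, standing upright, 46 mm tall: round foot 28 mm across (to 6 mm up), neck 18 mm across (11 to 24 mm up), mushroom head 38 mm across (straight-sided from 31 to 43 mm up, flat top 30 mm across). Origin: centre of the underside of the foot; z up through the head. Identical to the other knob; about 35 g
- knob_b: drawer knob of plain pale wood, standing upright, 46 mm tall: round foot 28 mm across (to 6 mm up), neck 18 mm across (11 to 24 mm up), mushroom head 38 mm across (straight-sided from 31 to 43 mm up, flat top 30 mm across). Origin: centre of the underside of the foot; z up through the head. Identical to the other knob; about 35 g
- spindle: short turned spindle of plain pale wood, lying on its side, 110 mm long along its x: a 22 x 22 mm square block 25 mm long at each end, between them a turned round middle, 18 mm in diameter at the centre where it is gripped (20 mm beads 16 mm either side). Origin: its centre, on the axis, 11 mm above what it lies on. Either way round will do; about 40 g
- post_stand: ring post, fixed to the bench: dark wooden disc 80 mm across and 10 mm thick with an upright steel post of 16 mm diameter in its middle, post top (slightly tapered) 58 mm above the bench. Origin: centre of the underside of the disc; z along the post
- knob_tray: fixed plywood knob tray: low open tray 75 mm (its x) by 115 mm (its y), 18 mm high, floor 4 mm thick, walls 5 mm; a 5 mm divider as high as the walls makes two equal bays, each 65 mm (x) by 50 mm (y) inside, with centres at y = +27.5 and -27.5 mm. Origin: centre of the underside; z up
- cradle: fixed plywood spindle cradle: base 120 (x) by 70 mm (y), 8 mm thick; two upright saddles, 16 mm thick in x, 64 mm wide in y, at x = +42 and -42 mm. Each has a notch open at the top, 40 mm wide in y, centred; notch floor 24 mm, saddle tops 38 mm above the bench. The spindle lies along x, its axis then 35 mm up; fingers fit between the saddles (68 mm gap). Origin: centre of the underside; z up
- oil_bottle: bystander: loose white plastic oil bottle, upright, 56 mm across, 150 mm tall, to one side of the work. Origin: centre of its underside
- wax_tin: bystander: loose plain pale-grey wax tin (squat round can), upright, 72 mm across, 45 mm tall, to one side of the work. Origin: centre of its underside
There are look-alikes about, which are no part of the job. What is meant by the spindle is not blue, and is the larger of those in its own colour.

How it is judged:
By the outcome, as a careful person would: the job done as asked, in the order asked, and still so for the second after the job is handed in, with the robot touching nothing.
It also fails if it takes over 128 s, if anything falls off the work surface, if the arm or the gripper's body presses on something with over 40 N, if the wrist force passes 120 N, or if a joint passes its speed limit or range.

ROBOT

A 7-joint arm with a two-finger parallel gripper is mounted at the origin on the work surface. World frame = base frame: x ahead of the robot, y to its left, z up, the work surface at z = 0. Lengths are in m, angles in rad, forces in N, time in s.
With the tool pointing down it reaches from about 0.4 to 0.925 m from the base axis. Payload 4.1 kg.
Tool frame: the origin (TCP) lies on the centre line of the jaws, within the pads' length; the fingertips stand 17 mm ahead of it and the grasp point (between the pads) lies 2 mm behind it; z points along the fingers, y is the line along which they close (so a half turn about z gives the same grasp; the last joint's range is limited). The gripper opens to 85 mm and grips with 20 to 120 N. Pads are 22 mm wide; open, the fingers measure 114 mm over their backs; the gripper's body (76 mm by 85 mm) begins 54 mm behind the grasp point. The pads swing forward as they close: fully open they stand 13 mm farther back than shut.
Start: joints at [1.21, 0.398, 0.045, 1.537, -0.019, 1.207, -0.051], TCP at [0.168, -0.628, 0.248] pointing down, gripper open.
Joint ranges: [-2.82, 2.82], [-0.49, 2.23], [-1.37, 1.46], [0, 2.46], [-1.36, 4.5], [0.23, 2], [-2.94, 2.94]. Speed limits (rad/s): [2.57, 2.57, 3.14, 3.14, 3.14, 3.14, 3.14].

INTERFACE

Orientations are given as [roll, pitch, yaw] about the fixed x, y, z axes, in that order (R = Rz(yaw) Ry(pitch) Rx(roll)).
In Python, from station import r, optics, spotter gives the robot as it stands. Calls block until the motion is done:
- r.move_to(position, orientation): joint-space move of the TCP to a pose.
- r.move_l(position, feed=0.15, frame=None): straight line of the TCP; frame=None keeps the orientation; feed is the mean speed in m/s.
- r.move_j(angles): joint-space move.
- r.command_gripper(opening): finger opening in m; the grip force is fixed at half the most; returns when the fingers have stopped.
- r.wait(seconds).
- r.solve_ik(position, orientation): joint angles nearest the present ones, or None.
- r.sense(): the state.
- optics.read_camera(name): name is "side" or "top" or "wrist"; returns the picture (400x640x3 uint8, blue, green, red); there is no depth.
- optics.camera_model(name): a dict with "fx", "fy", "cx", "cy" (pixels), "pose" (4x4, takes a point from camera to world coordinates). Camera axes: x right, y up, looking along -z (the intrinsics and any distortion apply to the point x, -y, -z); pixel columns grow to the right and rows downward; lengths in m; the calibration is good to about 2 mm. A picture is of the moment at which its call begins: read the wrist's pose just before it. camera_model takes no time and is no camera call; for the wrist camera it gives the pose at the moment of the call.
A pose or a line that the arm cannot do raises r.MotionError and nothing moves.
- r.job_done(): hands the job in; it is judged then, once.
Trained networks look in the newest picture that a camera, given by its name, has taken for a name from the list of things; names that differ only in an ending like _2 or _b are one class to them, and where a whole thing is asked for, a point or a joint stands for the part that bears it (a point fixed in the world has none). Each returns a list of dicts, best first, with "conf" (0 to 1); they miss things now and then, are a little off and sometimes report something else, mostly with a low value. They report only what shows in the picture. A call takes as long as a camera call. They do not tell look-alikes from the thing itself.
- spotter.spot_in(camera, thing): "bbox" ([left, top, right, bottom] in pixels, round what is visible of it).
- spotter.tip_of(camera, thing): "centre" ([column, row] in pixels: a listed point, or the origin of a listed thing).
The state is a dict: "clock": time; "joints": joint angles; "dq": joint speeds; "effort": joint torques, N m; "eef_pos": TCP position; "tool_rot": TCP orientation; "force": force on the tool from outside, world axes, zero at the start; "moment": the same for the moment, N m; "finger_gap": finger opening in m; "grip_force": force on a finger pad.
Only numpy, scipy, OpenCV 4.12 (cv2) and the standard library are available. Lean on these libraries where they do the work, as an engineer would, in place of code of your own. Each camera call takes 0.05 s, during which the arm holds its last target. There are 200 camera calls.

## Working session

There is one attempt and no reset: what is moved stays moved. The work goes in short steps, each a Python script; the robot and the scene stay as the last script left them, time stands still between calls to the robot, and variables do not carry over. Pictures are saved under pics/ and viewed, at most 14 in all, crops included, and the job is handed in when it is done.

```bash
ls; mkdir -p pics; python3 - <<'E'
from station import r, optics, spotter
import cv2, numpy as np
np.set_printoptions(precision=4,suppress=True)
for c in ["top","side"]:
    cv2.imwrite(f"pics/{c}0.png",optics.read_camera(c)); m=optics.camera_model(c); print(c,m)
    for t in ["wide_ring","narrow_ring","knob_a","spindle","post_stand","knob_tray","cradle","oil_bottle","wax_tin"]:
        print(t,[(np.round(d["centre"],1).tolist(),round(d["conf"],2)) for d in spotter.tip_of(c,t)])
print(r.sense())
E
```

```text
pics
top {'fx': 382.8111871799549, 'fy': 382.8111871799549, 'cx': 319.3480013590252, 'cy': 193.32132681070792, 'pose': array([[-0.1043,  0.9733, -0.2044,  0.3754],
       [-0.9945, -0.1024,  0.0198,  0.0093],
       [-0.0017,  0.2054,  0.9787,  0.9561],
       [ 0.    ,  0.    ,  0.    ,  1.    ]])}
wide_ring [([218.9, 288.8], 0.66)]
narrow_ring [([369.9, 246.8], 0.47)]
knob_a [([425.7, 266.1], 0.67), ([278.4, 257.4], 0.64)]
spindle [([329.1, 251.9], 0.9), ([337.4, 112.7], 0.65), ([415.0, 226.9], 0.47)]
post_stand [([228.5, 194.6], 0.91)]
knob_tray [([405.8, 179.2], 0.72)]
cradle [([311.0, 182.4], 0.62)]
oil_bottle [([159.3, 232.5], 0.61)]
wax_tin [([479.1, 211.4], 0.64), ([157.4, 232.2], 0.36)]
side {'fx': 401.14498196226896, 'fy': 401.14498196226896, 'cx': 317.6014609614214, 'cy': 192.83751167643422, 'pose': array([[-0.9429,  0.246 , -0.2246,  0.3262],
       [-0.3331, -0.6993,  0.6325,  0.638 ],
       [-0.0015,  0.6712,  0.7413,  0.8075],
       [ 0.    ,  0.    ,  0.    ,  1.    ]])}
wide_ring [([359.0, 319.6], 0.78)]
narrow_ring [([373.3, 184.4], 0.8), ([401.5, 158.6], 0.22)]
k
[... 163 characters left out ...]
t_stand [([270.7, 273.8], 0.73)]
knob_tray [([336.2, 150.7], 0.59)]
cradle [([292.4, 204.5], 0.79), ([337.5, 152.0], 0.56)]
oil_bottle [([265.1, 358.7], 0.77)]
wax_tin [([382.4, 121.5], 0.88)]
{'clock': 1.0, 'joints': array([ 1.21  ,  0.3984,  0.0451,  1.5366, -0.0187,  1.2069, -0.0507]), 'dq': array([-0.0003, -0.0002, -0.0002, -0.0006, -0.0004, -0.0003, -0.0002]), 'effort': array([ -0.0005, -47.5023,   1.3626, -25.4524,   0.0115,   0.0009,
         0.    ]), 'eef_pos': array([ 0.1683, -0.6279,  0.2484]), 'tool_rot': array([3.1415, 0.    , 0.2619]), 'force': array([ 0.4407, -0.4399,  0.1487]), 'moment': array([ 0.0032,  0.0327, -0.0409]), 'grip_force': 0.0, 'finger_gap': 0.08551903078420542}
```

View images.

View pics/top0.png

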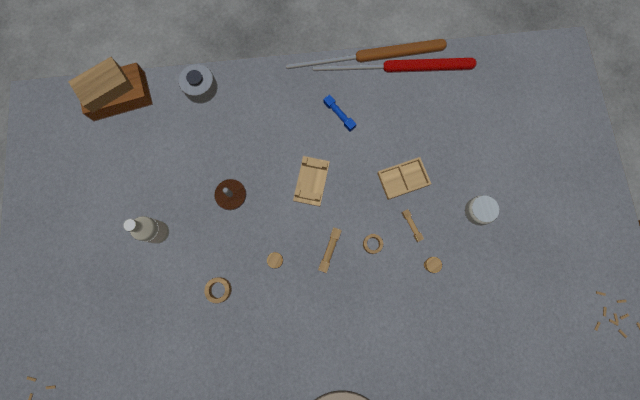

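View pics/side0.png

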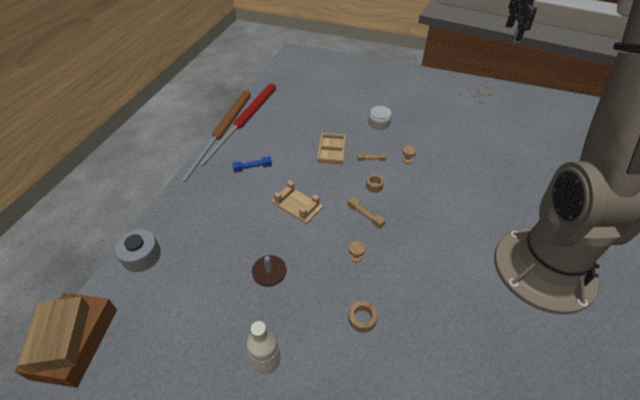

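```bash
cat > h.py <<'E'
from station import r, optics, spotter
import cv2, numpy as np
np.set_printoptions(precision=4,suppress=True)
def proj(m,P):
    T=np.linalg.inv(m["pose"]); q=T[:3,:3]@np.asarray(P,float)+T[:3,3]
    return np.array([m["cx"]+m["fx"]*q[0]/-q[2], m["cy"]+m["fy"]*-q[1]/-q[2]])
def back(m,uv,z):
    d=m["pose"][:3,:3]@np.array([(uv[0]-m["cx"])/m["fx"],-(uv[1]-m["cy"])/m["fy"],-1]); o=m["pose"][:3,3]
    return (o+d*(z-o[2])/d[2])
E
python3 - <<'E'
from h import *
mt=optics.camera_model("top"); ms=optics.camera_model("side")
for n,a,b,z in [("wide",(217,290.5),(363,316),.013),("narrow",(373,244),(375,183),.013),("knobL",(275,260),(357,246),.04),("knobR",(433,265),(409,150),.04),
  ("spin",(329.1,251.9),(366,211),.011),("small",(413,226),(372,157),.008),("stand",(228.5,194.6),(270,274),.0),("tray",(405,179),(334,150),0.0),("cradle",(311,182.4),(297,204),0.0),("tin",(484,210),(380,118),.045)]:
    print(n,back(mt,a,z)[:2],back(ms,b,z)[:2])
mw=optics.camera_model("wrist"); print(mw["fx"],mw["cx"],mw["cy"]); print(mw["pose"])
E
```

```text
wide [0.3619 0.2583] [0.3617 0.256 ]
narrow [ 0.4326 -0.1272] [ 0.431  -0.1262]
knobL [0.4178 0.1116] [0.418  0.1088]
knobR [ 0.3675 -0.257 ] [ 0.3674 -0.2592]
spin [ 0.4248 -0.0183] [ 0.4291 -0.0236]
small [ 0.4666 -0.2327] [ 0.4654 -0.2303]
stand [0.596  0.2208] [0.5902 0.2222]
tray [ 0.5895 -0.233 ] [ 0.5822 -0.2312]
cradle [0.6058 0.0083] [0.609  0.0047]
tin [ 0.4834 -0.3991] [ 0.4794 -0.3701]
333.73122221072805 315.41506616063987 199.5346073837611
[[ 0.2586  0.9126  0.3166  0.2505]
 [-0.966   0.2438  0.0861 -0.6051]
 [ 0.0013 -0.3281  0.9446  0.3748]
 [ 0.      0.      0.      1.    ]]
```

```bash
python3 - <<'E'
from h import *
import pickle
out={}
for i,y in enumerate([-.17,.17]):
    t=r.sense()["clock"]
    r.move_to([.55,y,.25],[np.pi,0,0]); print(r.sense()["clock"]-t, r.sense()["joints"])
    m=optics.camera_model("wrist"); im=optics.read_camera("wrist"); out[i]=(m,im); cv2.imwrite(f"pics/w{i}.png",im)
    for n,p in [("wide",(.3617,.257,.026)),("narrow",(.432,-.127,.026)),("kL",(.418,.110,.046)),("kR",(.3674,-.258,.046)),("sp",(.427,-.021,.011))]: print(n,proj(m,p))
pickle.dump(out,open("w.pkl","wb"))
E
```

```text
2.1333 [ 0.4799  0.2762 -0.308   1.7095  0.0906  1.1699 -1.4255]
wide [-24.4063 314.2059]
narrow [278.5518 264.0142]
kL [ 70.6304 284.3259]
kR [388.2719 319.7024]
sp [194.3083 261.6597]
1.2834000000000003 [ 0.037   0.2952 -0.5021  1.7055  0.1533  1.1804 -2.0792]
wide [245.2317 314.2021]
narrow [562.9384 263.7182]
kL [366.2495 284.2076]
kR [670.7536 319.1874]
sp [468.072  261.4766]
```

View pics/w0.png

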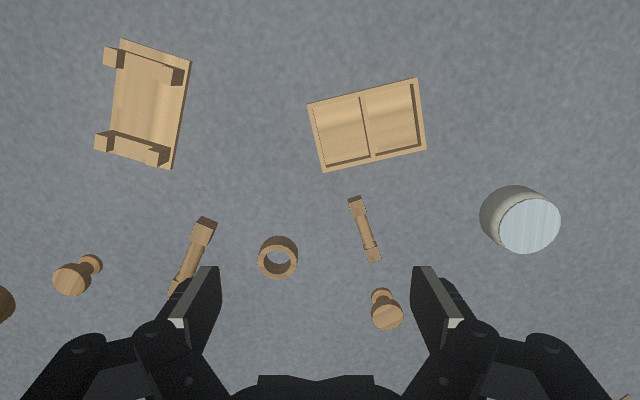

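View pics/w1.png

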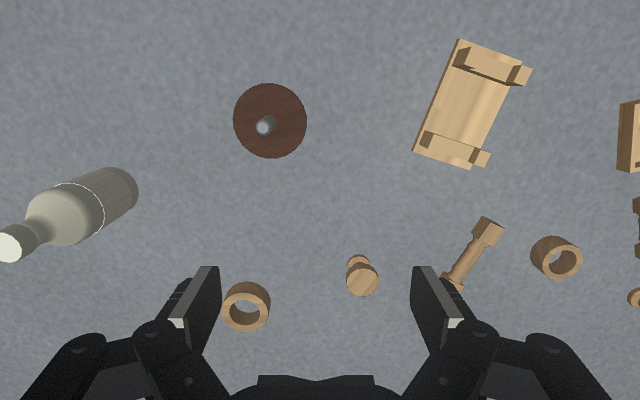

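```bash
cat > fit.py <<'E'
from h import *
from scipy.optimize import minimize
def box(x0,x1,y0,y1,z0,z1): return np.array([[x,y,z] for x in(x0,x1) for y in(y0,y1) for z in(z0,z1)])
def cyl(d,z0,z1,d1=None):
    a=np.linspace(0,2*np.pi,40,endpoint=False); c=np.c_[np.cos(a),np.sin(a)]
    return np.vstack([np.c_[c*d/2,0*a+z0],np.c_[c*(d1 or d)/2,0*a+z1]])
def rod(d,x0,x1): c=cyl(d,x0,x1); return np.c_[c[:,2],c[:,0],c[:,1]]
def bx(*a): return box(*[v/1000 for v in a])
knob=[cyl(.028,0,.006),cyl(.018,.006,.026),cyl(.018,.024,.031,.038),cyl(.038,.031,.043),cyl(.038,.043,.046,.030)]
M=dict(wide=[cyl(.06,0,.026)],narrow=[cyl(.048,0,.026)],knob=knob,
 spindle=[bx(-55,-30,-11,11,0,22),bx(30,55,-11,11,0,22),rod(.017,-.03,.03)+[0,0,.011]],
 stand=[cyl(.08,0,.010)],tray=[bx(-37.5,37.5,-57.5,57.5,0,18)],
 cradle=[bx(-60,60,-35,35,0,8)]+[bx(s*42-8,s*42+8,a,b,8,38) for s in(1,-1) for a,b in((-32,-20),(20,32))]+[bx(s*42-8,s*42+8,-32,32,8,24) for s in(1,-1)])
def sil(m,parts,p,shape=(400,640),S=4):
    T=np.linalg.inv(m["pose"]); c,s=np.cos(p[2]),np.sin(p[2]); out=np.zeros(shape,np.uint8)
    for P in parts:
        W=np.c_[c*P[:,0]-s*P[:,1]+p[0],s*P[:,0]+c*P[:,1]+p[1],P[:,2]+(p[3] if len(p)>3 else 0)]
        q=W@T[:3,:3].T+T[:3,3]
        uv=np.c_[m["cx"]+m["fx"]*q[:,0]/-q[:,2],m["cy"]+m["fy"]*q[:,1]/q[:,2]].astype(np.float32)
        cv2.fillConvexPoly(out,np.round(cv2.convexHull(uv)*16).astype(np.int32),255,cv2.LINE_AA,4)
    return out
def seg(im,fill=True):
    f=im.astype(float); k=((f[...,2]-f[...,0]>0.16*f.max(2))&(f.max(2)>25)).astype(np.uint8)*255
    if fill:
        cs,h=cv2.findContours(k,cv2.RETR_EXTERNAL,cv2.CHAIN_APPROX_NONE); cv2.drawContours(k,cs,-1,255,-1)
    return k
def fit(name,views,p0,yaw=True):
    """views: list of (model,img). returns pose, residual fraction"""
    data=[]
    for m,im in views:
        roi=cv2.dilate(sil(m,M[name],p0),np.ones((3,3)),iterations=14)>0
        blk=cv2.dilate((im.max(2)<45).astype(np.uint8),np.ones((5,5)),iterations=2)>0
        if name=="stand": blk[:]=0
        k=cv2.GaussianBlur(seg(im),(0,0),1.0).astype(float); data.append((m,k,roi&~blk))
    def cost(p):
        q=list(p)+([p0[2]] if len(p)<3 else [])
        return sum((((cv2.GaussianBlur(sil(m,M[name],q),(0,0),1.0)-k)/255)[w]**2).sum()/ (sil(m,M[name],p0)>0).sum() for m,k,w in data)/len(data)
    x=np.array(p0[:3 if yaw else 2],float); st=np.array([.006,.006,.15])[:len(x)]
    for _ in range(2):
        sx=np.vstack([x]+[x+np.eye(len(x))[i]*st[i] for i in range(len(x))])
        res=minimize(cost,x,method="Nelder-Mead",options=dict(initial_simplex=sx,xatol=1e-5,fatol=1e-6)); x=res.x; st=st/3
    return x,res.fun
E
python3 - <<'E'
from fit import *; import pickle
o=pickle.load(open("w.pkl","rb")); a,b=o[0],o[1]
cv2.imwrite("pics/seg.png",np.hstack([cv2.resize(seg(v[1]),(400,250)) for v in(a,b)]))
mt=optics.camera_model("top"); T=(mt,cv2.imread("pics/top0.png")); ms=optics.camera_model("side"); Sd=(ms,cv2.imread("pics/side0.png"))
def show(n,p0,yaw,vs):
    for v in vs+([sum(vs,[])] if len(vs)>1 else []): print(n,*fit(n,v,p0,yaw))
show("stand",(.593,.2215,0),False,[[b]])
show("tray",(.586,-.232,np.arctan2(.097,.3)),True,[[a]])
c=np.arctan2(-(190-122)*0-.3,1)
show("cradle",(.607,.007,-.2),True,[[a],[b]])
show("wide",(.3617,.257,0),False,[[b]]); show("narrow",(.432,-.127,0),False,[[a],[b]])
show("knob",(.418,.11,0),False,[[a],[b]]); show("knob",(.3675,-.258,0),False,[[a]])
show("spindle",(.427,-.021,-.35),True,[[a],[b],[T]])
E
```

```text
stand [0.597  0.2174] 0.018494392844857238
tray [ 0.5913 -0.2264  0.2338] 0.002897423930601215
cradle [ 0.6108  0.0089 -0.3104] 0.005475305993195906
cradle [ 0.6108  0.0081 -0.3131] 0.0038441693030490053
cradle [ 0.6109  0.0085 -0.3107] 0.0055842717988579815
wide [0.3637 0.2591] 0.02177362662321226
narrow [ 0.4341 -0.1247] 0.028487915393318512
narrow [ 0.4341 -0.126 ] 0.0296687142606133
narrow [ 0.4341 -0.1252] 0.031511940951843245
knob [0.419 0.115] 0.030181031504868294
knob [0.4187 0.1142] 0.02975244005974923
knob [0.419  0.1145] 0.031109155458624575
knob [ 0.3686 -0.2574] 0.02896318646674356
spindle [ 0.4297 -0.0178 -0.4556] 0.011999724802201583
spindle [ 0.4297 -0.019  -0.4507] 0.024906877350038284
spindle [ 0.4301 -0.0195 -0.4525] 0.01850622894753453
spindle [ 0.4301 -0.0187 -0.4555] 0.022558837079474623
```

View pics/seg.png

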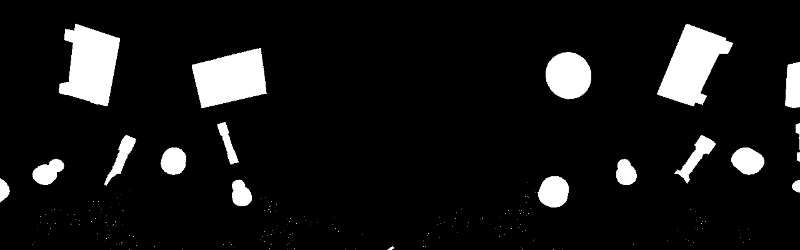

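```bash
cat > act.py <<'E'
from h import *
PI=np.pi
ST=np.array([.597,.2174]); TR=(np.array([.5913,-.2264]),.2338); CR=(np.array([.6109,.0085]),-.3107)
def bay(s): a=TR[1]; return TR[0]+s*.0275*np.array([-np.sin(a),np.cos(a)])
def go(xy,z,yaw,hi=.14): r.move_to([xy[0],xy[1],hi],[PI,0,yaw]); r.move_l([xy[0],xy[1],z+.03],feed=.2); r.move_l([xy[0],xy[1],z],feed=.05)
def pick(xy,z,yaw,open_=.085):
    if abs(r.sense()["finger_gap"]-open_)>.004: r.command_gripper(open_)
    go(xy,z,yaw); r.command_gripper(0.0); s=r.sense(); print("gap",s["finger_gap"],"grip",s["grip_force"])
    r.move_l([xy[0],xy[1],.14],feed=.2); s=r.sense(); print("lifted gap",s["finger_gap"],"t",s["clock"])
def place(xy,z,yaw,open_=.085):
    go(xy,z,yaw); print("force",r.sense()["force"]); r.command_gripper(open_)
    r.move_l([xy[0],xy[1],.14],feed=.2); print("t",r.sense()["clock"])
E
python3 - <<'E'
from act import *
for n,p,z,y in [("wide",(.3637,.2591),.02,1.2),("st",ST,.031,1.2),("nar",(.4341,-.1252),.02,1.2),("kL",(.419,.1145),.039,1.2),("kR",(.3686,-.2574),.039,1.2),("b",bay(1),.044,TR[1]+PI/2),("b",bay(-1),.044,TR[1]+PI/2),("sp",(.43,-.019),.02,-.4525),("sp",(.43,-.019),.02,-.4525+PI),("cr",CR[0],.045,CR[1]),("cr",CR[0],.045,CR[1]+PI)]:
    print(n,[r.solve_ik([p[0],p[1],h],[PI,0,y]) for h in (.14,z)])
pick((.3637,.2591),.02,1.2); place(ST,.0315,1.2)
# look while here
r.move_to([.55,.0,.25],[PI,0,0]); cv2.imwrite("pics/w2.png",optics.read_camera("wrist"))
E
```

```text
wide [array([-0.    ,  0.2228, -0.794 ,  2.1059,  0.2044,  0.8885, -1.2823]), array([-0.1288,  0.444 , -0.6868,  2.1919,  0.4663,  0.6507, -1.5178])]
st [array([ 0.07  ,  0.5434, -0.67  ,  1.6716,  0.377 ,  1.0595, -1.0881]), array([ 0.0228,  0.672 , -0.6069,  1.7391,  0.4777,  0.8825, -1.1634])]
nar [array([ 0.6294,  0.1923, -0.4894,  2.1008,  0.1174,  0.874 , -0.2987]), array([ 0.5869,  0.4076, -0.467 ,  2.1846,  0.3155,  0.6127, -0.4784])]
kL [array([ 0.2689,  0.1818, -0.6917,  2.1332,  0.151 ,  0.8733, -0.8829]), array([ 0.1855,  0.3713, -0.6337,  2.2108,  0.3588,  0.6583, -1.0741])]
kR [array([ 0.7806,  0.1742, -0.2922,  2.1097,  0.0656,  0.8659,  0.0792]), array([ 0.8143,  0.3517, -0.3458,  2.1833,  0.1981,  0.6353, -0.0428])]
b [array([ 0.713 ,  0.4989, -0.6061,  1.7166,  0.324 ,  1.0278,  0.2282]), array([ 0.7014,  0.6252, -0.5968,  1.7782,  0.4427,  0.8754,  0.1368])]
b [array([ 0.7527,  0.546 , -0.5817,  1.6378,  0.3335,  1.0586,  0.3063]), array([ 0.7477,  0.6658, -0.578 ,  1.6985,  0.4415,  0.9106,  0.2254])]
sp [array([ 0.2861,  0.1449, -0.3681,  2.1481,  0.0686,  0.8594, -2.1466]), array([ 0.2407,  0.3636, -0.3393,  2.2347,  0.22  ,  0.5734, -2.2869])]
sp [array([ 0.6925,  0.1923, -0.8165,  2.1392,  0.1819,  0.8781,  0.8866]), array([ 0.628 ,  0.4512, -0.7972,  2.2256,  0.5334,  0.6605,  0.5655])]
cr [array([ 0.1885,  0.4466, -0.3555,  1.7396,  0.1811,  0.9877, -2.1165]), array([ 0.1652,  0.5644, -0.3287,  1.8013,  0.2396,  0.815 , -2.1629])]
cr [array([ 0.5816,  0.5791, -0.9154,  1.7291,  0.511 ,  1.0913,  0.7609]), array([ 0.5472,  0.7063, -0.8733,  1.7909,  0.6522,  0.9608,  0.6578])]
gap 0.05844119660735629 grip 62.288158759474754
lifted gap 0.05817647392218954 t 7.9333
force [ 0.4942 -0.0579  0.238 ]
t 11.25
```

View pics/w2.png

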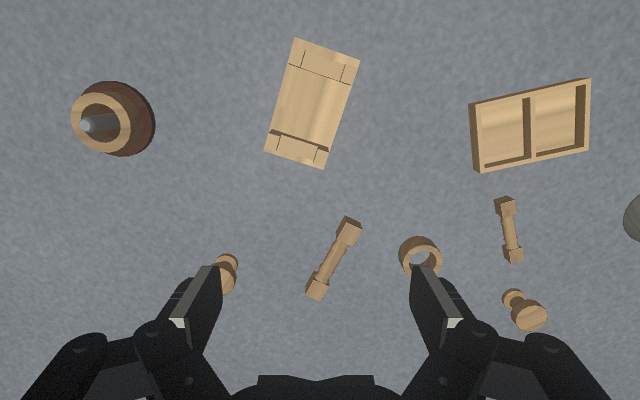

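The wide ring sits on the disc around the post (about 108,122). The other parts are untouched, and the spindle is fully visible around (333,258). Next come the narrow ring and the spindle refit.

```bash
python3 - <<'E'
from act import *; from fit import fit
m=optics.camera_model("wrist"); im=cv2.imread("pics/w2.png")
for p in [("spindle",(.43,-.019,-.4525),True),("cradle",(.611,.0085,-.31),True),("tray",(.5913,-.2264,.234),True)]: print(p[0],*fit(p[0],[(m,im)],p[1],p[2]))
pick((.4341,-.1252),.02,1.2); place(ST,.0575,1.2)
pick((.419,.1145),.039,1.2); place(bay(1),.044,TR[1]+PI/2,.06)
r.move_to([.5,.1,.25],[PI,0,0]); a=optics.read_camera("wrist")
r.move_to([.5,-.2,.25],[PI,0,0]); b=optics.read_camera("wrist")
cv2.imwrite("pics/w3.png",np.hstack([cv2.resize(x,(400,250)) for x in(a,b)]))
E
```

```text
spindle [ 0.4307 -0.0182 -0.4521] 0.021654773566886436
cradle [ 0.6108  0.0091 -0.3095] 0.004157061239784828
tray [ 0.5914 -0.2263  0.2286] 0.0023713408413427273
gap 0.046048300318838276 grip 61.26630451530218
lifted gap 0.04594770241561794 t 16.1333
force [-0.4348 -0.0466  0.2989]
t 19.7583
gap 0.035442015945367625 grip 59.189356192946434
lifted gap 0.0352593247385483 t 23.0333
force [-0.1552  0.4556  0.5974]
t 26.5917
```

View pics/w3.png

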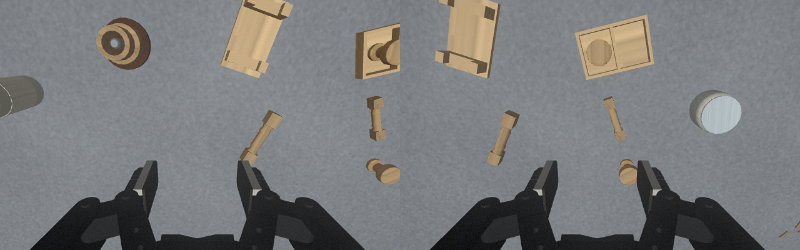

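Both rings are stacked on the post (about 120,43 in the left half), and the first knob stands in the left bay (600,52 in the right half). The second knob and the spindle are next.

```bash
python3 - <<'E'
from act import *
pick((.3686,-.2574),.039,1.2); place(bay(-1),.044,TR[1]+PI/2,.06)
pick((.4305,-.0183),.02,-.4521,.06); place(CR[0],.0445,CR[1],.05)
from fit import *
r.move_to([.55,.0,.25],[PI,0,0]); m=optics.camera_model("wrist"); a=optics.read_camera("wrist"); cv2.imwrite("pics/w4.png",a)
r.move_to([.4,-.5,.35],[PI,0,0]); s=optics.read_camera("side"); cv2.imwrite("pics/s4.png",cv2.resize(s[100:350,220:460],None,fx=2.4,fy=2.4))
E
```

```text
gap 0.03573294785885368 grip 59.23485317733139
lifted gap 0.03552263977202461 t 33.775
force [-0.3442  0.0241  1.1229]
t 36.9167
gap 0.015338704426887203 grip 58.54123055934906
lifted gap 0.015877665797307584 t 41.5917
force [-3.004   0.1669  4.665 ]
t 44.625
```

View pics/w4.png

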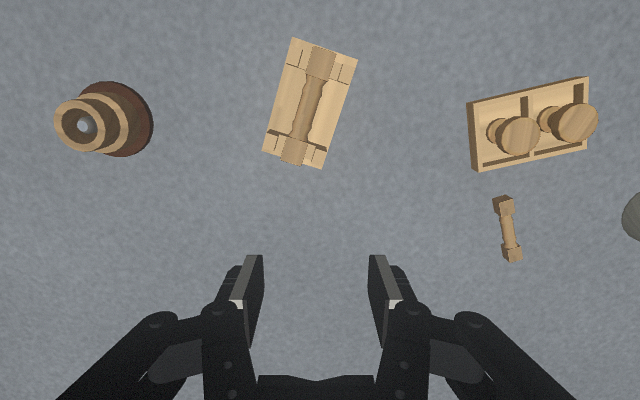

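View pics/s4.png

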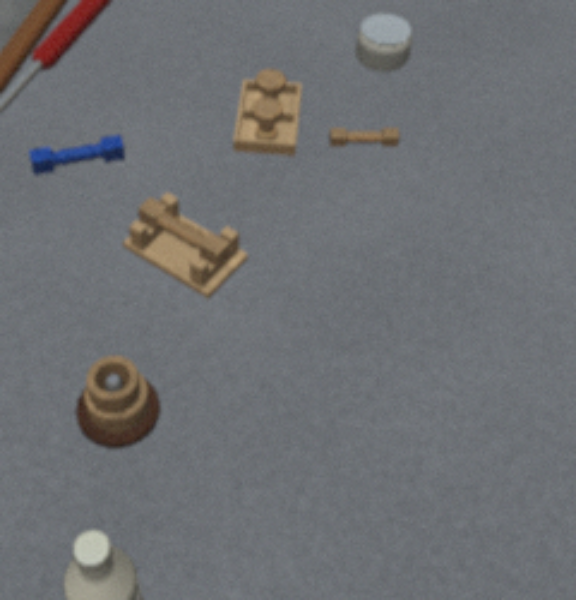

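Everything looks placed. The spindle met about 5 N as it was set down, so I'm checking its seating and centring with an overlay of the expected outline.

```bash
python3 - <<'E'
from act import *
r.move_to([.6,.0,.25],[PI,0,0]); m=optics.camera_model("wrist"); a=optics.read_camera("wrist"); K=5
x0,y0=240,20; sc=lambda uv:np.round((np.array(uv)-[x0,y0])*K*16).astype(np.int32)
sc1=optics.camera_model("wrist"); c0=proj(m,[*CR[0],.03]); x0,y0=int(c0[0]-60),int(c0[1]-58)
im=cv2.resize(a[y0:y0+116,x0:x0+120],None,fx=K,fy=K,interpolation=cv2.INTER_CUBIC)
c,s=np.cos(CR[1]),np.sin(CR[1]); W=lambda p:[CR[0][0]+c*p[0]-s*p[1],CR[0][1]+s*p[0]+c*p[1],p[2]]
for xs in((-.055,-.03),(.03,.055)):
    pts=[(xs[0],-.011,.046),(xs[1],-.011,.046),(xs[1],.011,.046),(xs[0],.011,.046)]
    cv2.polylines(im,[np.array([sc(proj(m,W(p))) for p in pts])],True,(0,0,255),1,cv2.LINE_AA,4)
cv2.imwrite("pics/ov.png",im); print(r.sense()["clock"],m["pose"][:3,3])
E
```

```text
49.2417 [ 0.6853 -0.001   0.3766]
```

View pics/ov.png

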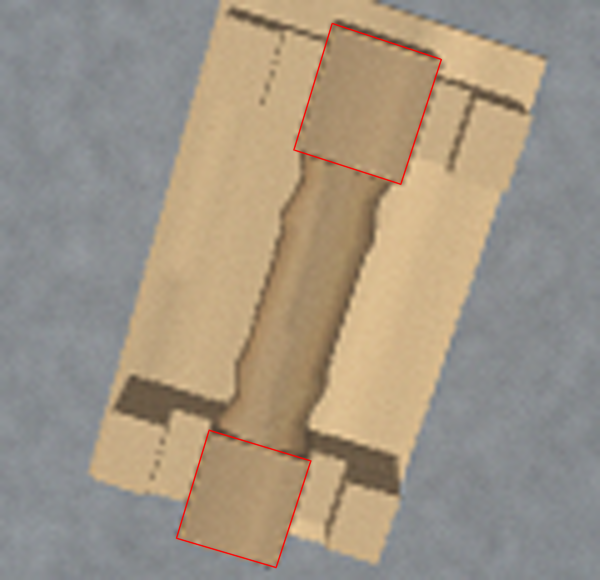

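The overlay outlines match both square ends, so the spindle is level, seated and centred.

```bash
python3 -c "
from station import r
print(r.job_done())"
```

```text
the job is handed in; nothing more can be done
None
```

I handed the job in at about 49 s with all five parts racked: both rings on the post (wider at the bottom), one knob standing in each tray bay, and the spindle centred in the cradle; the oil bottle and wax tin were not touched.

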